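Rebuild the airbrush moisture trap

TASK

Rebuild the moisture trap on its stand: lower the blue collar down the steel stem until it sits fully home on the seat, then lower the clean white filter down the stem until it rests flat on the collar, guiding each one down rather than letting it drop. Then press the red purge plunger all the way down to its stop for a moment and let it come back up. Leave the old brown filter, the clear bowl, the paint bottles and the jar standing where they are.

Things in the scene. Friction and masses are not known exactly. Their poses are not given: they have to be found in the camera images.
- stand: fixed aluminium plate, 90 x 180 x 12 mm, carrying at one end (its -y side) a dark round seat with the upright steel stem and at the other end (+y side) the red purge plunger in a black housing 42 mm across and 38 mm high; origin at the centre of the plate's underside, z up, y along the plate from stem to plunger (105 mm apart)
- seat (a point): centre of the seat's flat top (dark disc 56 mm across, 25 mm above the table), on the stem's axis; z up along the stem. The stem is 16 mm thick and rises 61 mm above this point; its last 9 mm taper to 8 mm
- stem_top (a point): centre of the stem's top end, 86 mm above the table
- purge (a joint): travel of the red purge plunger in m: 0 up at rest, 0.012 fully down at its stop; it springs back; about 2 N to start and 8 N at the stop
- purge_top (a point): centre of the top of the plunger's red round head (36 mm across, 11 mm thick), 65 mm above the table at rest; moves down with it
- collar: blue plastic collar, a ring 46 mm outside, 21.6 mm bore, 18 mm tall, about 50 g, standing flat on the table; origin at the centre of its underside, z along its bore
- filter: clean white filter, a ring 36 mm outside, 21.6 mm bore, 30 mm tall, about 40 g, standing on end on the table; origin at the centre of its underside, z along its bore
- old_filter: used dark brown filter of the same size as the white one (36 mm outside, 30 mm tall); origin at the centre of its underside; to be left alone
- bowl: open clear plastic trap bowl, 64 mm across the rim and 85 mm tall, upright; origin at the centre of its underside; not part of the job
- bottle_a: orange small closed paint bottle with a white cap, 34 mm across and 85 mm tall, upright; origin at the centre of its underside; not part of the job
- bottle_b: green small closed paint bottle with a white cap, 34 mm across and 85 mm tall, upright; origin at the centre of its underside; not part of the job
- bottle_c: red small closed paint bottle with a white cap, 34 mm across and 85 mm tall, upright; origin at the centre of its underside; not part of the job
- jar: glass jar with black lid, 60 mm across and 65 mm tall, upright; origin at the centre of its underside; not part of the job
Not all that is in view belongs to the job. What is meant by the collar is not turquoise, and is the larger of those in its own colour.

How it is judged (in metres and radians):
On the way, in this order (a step that is already met when the one before it is completed fails the run):
1. the blue collar is fully home on the seat (horizontal distance between collar and seat below 0.005 m and z of collar in the frame of seat between -0.003 and 0.003 m and angle between the z axis of collar and the z axis of seat, either way round below 0.1 rad), for 0.2 s.
2. the white filter is fully home on the collar, with the collar still on the seat (all of step 1 and horizontal distance between filter and seat below 0.005 m and z of filter in the frame of seat between 0.015 and 0.021 m and angle between the z axis of filter and the z axis of seat, either way round below 0.1 rad), for 0.2 s.
3. with both rings home, the purge plunger is pressed down to its stop (at least 10 of 12 mm) (all of step 2 and value of joint purge above 0.01 m), for 0.1 s.
At the end, for the whole second after the job is handed in: The blue collar sits on the seat and the white filter on the collar, each within 3 mm of its height, within 5 mm of the stem's axis and within 0.1 rad of square to the stem, both at rest; the purge plunger is back up (within 3 mm of its rest position) (all of step 2 and value of joint purge below 0.003 m and linear speed of each of collar, filter below 0.02 m/s); the robot touches nothing.
It fails at once if the blue collar is dropped down the stem (over 0.6 m/s while within 12 mm of the stem's axis) instead of being lowered (horizontal distance between collar and seat below 0.012 m and z of collar in the frame of seat below 0.1 m and linear speed of collar above 0.6 m/s).
It fails at once if the white filter is dropped down the stem (over 0.6 m/s while within 12 mm of the stem's axis) instead of being lowered (horizontal distance between filter and seat below 0.012 m and z of filter in the frame of seat below 0.1 m and linear speed of filter above 0.6 m/s).
It fails at once if the old filter, the bowl, a paint bottle or the jar is moved by more than 30 mm or tipped by more than 0.5 rad (distance of any of old_filter, bowl, bottle_a, bottle_b, bottle_c, jar from where it was at the start of the episode above 0.03 m or angle between any of old_filter, bowl, bottle_a, bottle_b, bottle_c, jar's own z axis and vertical above 0.5 rad).
It also fails if it takes over 64 s, if anything falls off the work surface, if the arm or the gripper's body presses on something with over 40 N, if the wrist force passes 120 N, or if a joint passes its speed limit or range.

ROBOT

A 6-joint arm with a two-finger parallel gripper is mounted at the origin on the work surface. World frame = base frame: x ahead of the robot, y to its left, z up, the work surface at z = 0. Lengths are in m, angles in degrees, forces in N, time in s.
With the tool pointing down it reaches from about 0.25 to 0.725 m from the base axis. Payload 9.7 kg.
Tool frame: the origin (TCP) lies between the finger pads; the fingertips stand 19 mm ahead of it and the grasp point (between the pads) is the TCP; z points along the fingers, y is the line along which they close (so a half turn about z gives the same grasp; the last joint's range is limited). The gripper opens to 85 mm and grips with 20 to 120 N. Pads are 22 mm wide; open, the fingers measure 114 mm over their backs; the gripper's body (76 mm by 85 mm) begins 54 mm behind the grasp point. The pads swing forward as they close: fully open they stand 13 mm farther back than shut.
Start: joints at [74.37, 4.979, 10.078, 95.1, 0, 90], TCP at [0.148, 0.53, 0.25] pointing down, gripper open.
Joint ranges: [-179.16, 179.16], [-48.56, 103.87], [-65.8, 70.77], [-126.05, 130.52], [-82.76, 87.17], [-180, 180]. Speed limits (degrees/s): [127.2, 127.2, 147.25, 180, 180, 180].

INTERFACE

Orientations are given as [roll, pitch, yaw] about the fixed x, y, z axes, in that order (R = Rz(yaw) Ry(pitch) Rx(roll)).
In Python, from workcell import bot gives the robot as it stands. The module is installed in compiled form; this text tells all that it offers.
- The arm moves only by the shell command python3 -m crank 'ROWS' [OPENING] [FORCE]. ROWS is JSON, a list that holds one entry, the list of rows, each a list of 6 numbers: the shift along the world's x, y, z as a fraction of full scale, then the turn, a rotation vector about the world's x, y, z as a fraction of full scale. In form: [[[x, y, z, wx, wy, wz], ...]]. A call has 1 to 20 rows; each row shifts and turns the commanded pose from where the row before left it; what a row does not reach is not made up. Full scale, the value 1, is 20 mm for a shift and 0.12 rad for a turn. A row lasts 1/12 s, in which the tool goes at most 41.7 mm and 7.16 degrees, less where a joint would pass 70% of its speed; a pose out of reach is approached as far as the arm can. A call with a number of a shift or a turn outside -1 to 1 is refused whole. A call with a gripper value outside its range is refused whole. OPENING is the opening, from 0 (shut) to 1 (fully open), set as the call begins (- or left out, the last holds). The fingers move at their own pace and stop on an object; FORCE is the grip in N (left out, the last holds). Time passes only in rows, so rows that do not move let the fingers close. It gives the time, the measured TCP pose, the force, the opening and the grip force at its end, in the units of the state.
- bot.get_obs(): the state, without advancing time (a new reading comes with each control period).
- bot.camera(name): name is "scene" or "top" or "wrist"; returns the picture (420x560x3 uint8, red, green, blue); there is no depth.
- bot.camera_model(name): a dict with "vertical_fov" (degrees; the focal length in pixels is half the picture's height over the tangent of half this angle, whatever the lens; pixels are square), "cx", "cy" (the principal point, pixels), "R" (3x3) and "t" (3): a world point X has camera coordinates R X + t. Camera axes: x right, y down, z forward; pixel columns grow to the right and rows downward; lengths in m; the calibration is good to about 2 mm. The wrist camera is an equidistant fisheye: a pixel r from the principal point sees the ray r / f radians off the axis. A picture is of the moment at which its call begins: read the wrist's pose just before it. camera_model takes no time and is no camera call; for the wrist camera it gives the pose at the moment of the call.
- bot.job_done(): hands the job in; it is judged then, once.
The state is a dict: "time": time; "q": joint angles; "qd": joint speeds; "joint_efforts": joint torques, N m; "ee_pos": TCP position; "tcp_rot": TCP orientation; "wrist_force": force on the tool from outside, world axes, zero at the start; "torque": the same for the moment, N m; "opening": finger opening in m; "grasp_force": force on a finger pad.
Only numpy, scipy, OpenCV 4.12 (cv2) and the standard library are available. Lean on these libraries where they do the work, as an engineer would, in place of code of your own. Each camera call takes 0.05 s, during which the arm holds its last target. There are 200 camera calls.

## Working session

There is one attempt and no reset: what is moved stays moved. The work goes in short steps, Python scripts to look and compute and a shell command to move; the robot and the scene stay as the last step left them, time stands still between calls to the robot, and variables do not carry over. Pictures are saved under pics/ and viewed, at most 10 in all, crops included, and the job is handed in when it is done.

```bash
mkdir -p pics
python3 - <<'E'
from workcell import bot
import cv2,numpy as np
for n in("top","scene"):
    im=bot.camera(n); cv2.imwrite(f"pics/{n}0.png",im[:,:,::-1])
    m=bot.camera_model(n); print(n,m)
o=bot.get_obs(); print(o["ee_pos"],o["tcp_rot"],o["opening"],o["time"])
E
```

```text
top {'vertical_fov': 43.4041002962948, 'cx': 288.74307854444123, 'cy': 214.81863498914674, 'R': array([[ 0.00164373, -0.99999765,  0.0014143 ],
       [-0.99023742, -0.00182481, -0.13937909],
       [ 0.13938134, -0.00117139, -0.99023809]]), 't': array([-0.01778404,  0.59451929,  1.51325855])}
scene {'vertical_fov': 42.3991640337417, 'cx': 273.8093909560456, 'cy': 210.96934831024012, 'R': array([[ 0.78034548,  0.62530511,  0.00737894],
       [ 0.50893533, -0.62817748, -0.58853877],
       [-0.36338101,  0.46301898, -0.80843532]]), 't': array([-0.44704964, -0.23370956,  1.50397424])}
[0.14813917 0.52948492 0.24967258] [-1.79933199e+02 -4.98906345e-04  1.64369713e+02] 0.08548090389473001 0.1
```

View pics/top0.png

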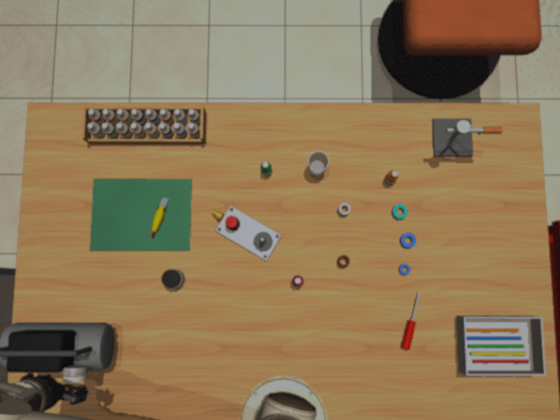

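View pics/scene0.png

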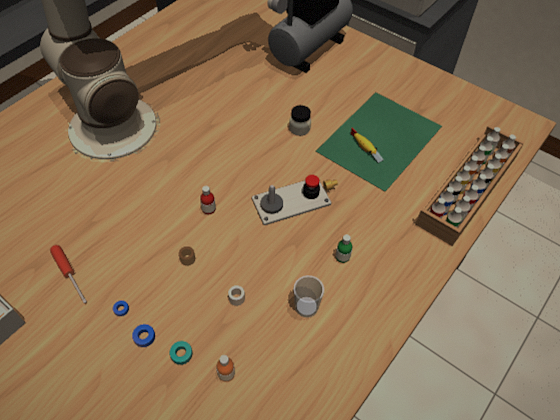

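The top view shows three ring candidates for the collar: turquoise (400,212), large blue (408,240) and small blue (404,269). The larger blue at (408,240) fits the description. The white filter is at (344,209), the old brown one at (343,261), and the stand has its stem at about (263,240) and its plunger at (232,223). I'll confirm this in an enlarged crop and measure.

```bash
cat > h.py <<'E'
from workcell import bot
import cv2,numpy as np
def foc(m): return 210/np.tan(np.radians(m["vertical_fov"]/2))
def ray(m,u,v,fish=False):
    f=foc(m); a=np.array([u-m["cx"],v-m["cy"]])
    if fish:
        r=np.hypot(*a); th=r/f; d=np.r_[a/max(r,1e-9)*np.sin(th),np.cos(th)]
    else: d=np.r_[a/f,1]
    R=np.array(m["R"]); return -R.T@np.array(m["t"]),R.T@d
def plane(m,u,v,z,fish=False):
    c,d=ray(m,u,v,fish); return (c+d*(z-c[2])/d[2])
def proj(m,X,fish=False):
    p=np.array(m["R"])@np.array(X)+m["t"]; f=foc(m)
    if fish:
        r=np.hypot(p[0],p[1]); s=f*np.arctan2(r,p[2])/max(r,1e-9); return m["cx"]+p[0]*s,m["cy"]+p[1]*s
    return m["cx"]+f*p[0]/p[2],m["cy"]+f*p[1]/p[2]
def blobs(im,lo,hi,amin=15):
    hsv=cv2.cvtColor(im,cv2.COLOR_RGB2HSV); k=cv2.inRange(hsv,np.array(lo),np.array(hi))
    out=[]
    for c in cv2.findContours(k,cv2.RETR_EXTERNAL,cv2.CHAIN_APPROX_NONE)[0]:
        if cv2.contourArea(c)>=amin:
            (x,y),r=cv2.minEnclosingCircle(c); h=cv2.convexHull(c);M=cv2.moments(h)
            out.append((M["m10"]/M["m00"],M["m01"]/M["m00"],r,cv2.contourArea(c)))
    return out
E
python3 - <<'E'
from h import *
ims={n:cv2.imread(f"pics/{n}0.png")[:,:,::-1].copy() for n in("top","scene")}
for n,im in ims.items():
    m=bot.camera_model(n)
    for name,lo,hi,z in(("blue",(100,120,60),(125,255,255),.009),("turq",(75,100,60),(95,255,255),.009),("white",(0,0,150),(179,60,255),.03),("red",(0,180,120),(6,255,255),.06)):
        for b in blobs(im,lo,hi):
            X=plane(m,b[0],b[1],z)
            if .2<X[0]<.75 and abs(X[1])<.4: print(n,name,np.round(b,1),np.round(X,4))
a=cv2.resize(ims["top"][190:290,200:420],None,fx=3.6,fy=3.6,interpolation=cv2.INTER_CUBIC)
cv2.imwrite("pics/crop1.png",a[:,:,::-1])
E
```

```text
top blue [404.1 268.7   5.1  64.5] [ 0.4383 -0.3593  0.009 ]
top blue [407.7 240.2   7.2 142. ] [ 0.523  -0.3727  0.009 ]
top turq [399.4 211.2   7.3 144.5] [ 0.6108 -0.3503  0.009 ]
top white [ 248.2  232.1   31.4 1547.5] [0.5445 0.1029 0.03  ]
top white [344.5 208.    5.9  86. ] [ 0.6171 -0.1826  0.03  ]
top red [408.6 335.1  14.6 160.5] [ 0.2499 -0.3556  0.06  ]
top red [231.3 222.    5.2  72. ] [0.5707 0.1502 0.06  ]
scene blue [143.3 334.9  11.  318.5] [ 0.5206 -0.3724  0.009 ]
scene blue [120.3 307.7   7.6 143. ] [ 0.4359 -0.3604  0.009 ]
scene turq [180.5 351.7  11.1 336.5] [ 0.6069 -0.3497  0.009 ]
scene white [223.5 358.5   3.8  41. ] [ 0.6919 -0.3101  0.03  ]
scene white [235.8 292.2   7.7 147. ] [ 0.6136 -0.1829  0.03  ]
scene white [309.4 285.2  15.2  24. ] [ 0.7276 -0.069   0.03  ]
scene white [346.4 236.9   3.6  24.5] [0.7192 0.0867 0.03  ]
scene white [205.2 188.    3.2  19.5] [ 0.3658 -0.0135  0.03  ]
scene white [ 289.9  199.9   39.1 1008.5] [0.5513 0.0894 0.03  ]
scene red [ 60.3 259.   15.2 232.5] [ 0.2738 -0.3735  0.06  ]
scene red [207.1 197.7   5.   40. ] [ 0.4078 -0.0478  0.06  ]
scene red [311.8 179.9   6.7 100.5] [0.5686 0.1528 0.06  ]
```

View pics/crop1.png

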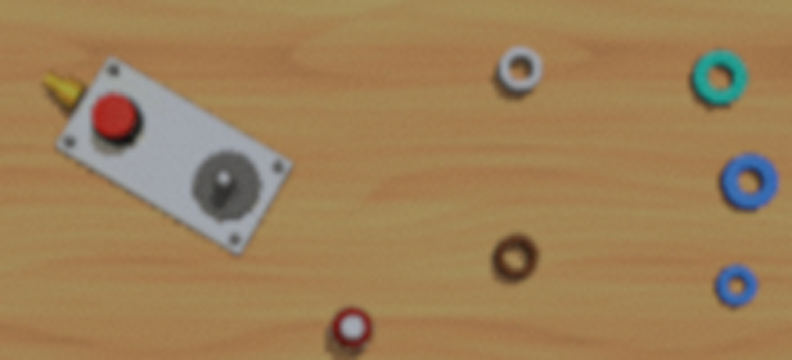

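The crop confirms the choice: turquoise and blue rings of equal size at crop (720,78) and (748,182), and a smaller blue one at (736,286). The collar is the large blue one, at about (0.522,-0.372). I'll look at the stand with the wrist camera on the way there.

```bash
python3 -m crank '[[[0.9,-1,0,0,0,0],[0.9,-1,0,0,0,0],[0.9,-1,0,0,0,0],[0.9,-1,0,0,0,0],[0.9,-1,0,0,0,0],[0.9,-1,0,0,0,0],[0.9,-1,0,0,0,0],[0.9,-1,0,0,0,0],[0.9,-1,0,0,0,0],[0.9,-1,0,0,0,0],[0.9,-1,0,0,0,0],[0.9,-1,0,0,0,0],[0.9,-1,0,0,0,0],[0.9,-1,0,0,0,0],[0.9,-1,0,0,0,0],[0.9,-1,0,0,0,0],[0.9,-1,0,0,0,0],[0.9,-1,0,0,0,0],[0.9,-1,0,0,0,0],[0,0,0,0,0,0]]]' 1
python3 - <<'E'
from h import *
o=bot.get_obs(); print(o["q"],o["ee_pos"],o["tcp_rot"])
m=bot.camera_model("wrist");im=bot.camera("wrist");cv2.imwrite("pics/w1.png",im[:,:,::-1]);print(m)
import pickle;pickle.dump(m,open("w1.pkl","wb"))
E
```

```text
time: 1.77
ee_pos: [0.4922, 0.1469, 0.2493]
tcp_rot: [-179.9, -0.0, 164.2]
wrist_force: [0.3, 0.3, 0.2]
opening: 0.0854
grasp_force: 0.0
[ 1.66408686e+01  1.28477115e-02  4.82653679e+00  9.48657527e+01
 -5.50389467e-02  3.24386482e+01] [0.49222237 0.14685355 0.24930853] [-1.79925622e+02 -1.44172315e-02  1.64202236e+02]
{'vertical_fov': 65.70646984690485, 'cx': 277.69840311523694, 'cy': 213.13501818392754, 'R': array([[ 2.72764904e-01,  9.62080580e-01, -5.13919436e-04],
       [ 9.27617860e-01, -2.62852417e-01,  2.65393504e-01],
       [ 2.55194852e-01, -7.28667547e-02, -9.64140044e-01]]), 't': array([-0.27565515, -0.45246481,  0.26224214])}
```

View pics/w1.png

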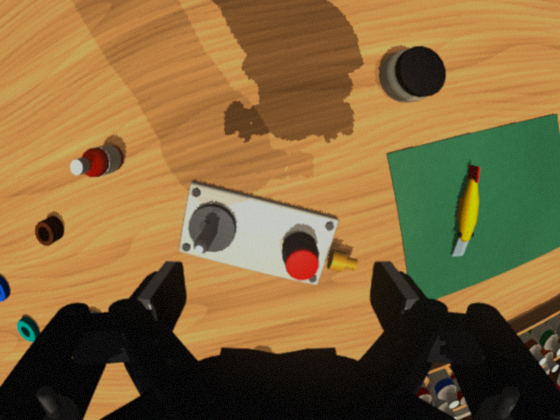

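The wrist view shows the seat disc at about (212,227), the stem top at about (200,249), the red head at (302,264), and the plate corners at about (193,181), (337,217), (318,284) and (181,250).

Run:
```python
from h import *; import pickle
m=pickle.load(open("w1.pkl","rb")); im=cv2.imread("pics/w1.png")[:,:,::-1].copy()
hsv=cv2.cvtColor(im,cv2.COLOR_RGB2HSV)
k=cv2.inRange(hsv,np.array((0,0,130)),np.array((179,60,255)));k[:, :150]=0;k[:,350:]=0
c=max(cv2.findContours(k,cv2.RETR_EXTERNAL,cv2.CHAIN_APPROX_NONE)[0],key=cv2.contourArea)
P=np.array([plane(m,*p[0],.012,True)[:2] for p in c],np.float32)
r=cv2.minAreaRect(P);print("plate",r);print(cv2.boxPoints(r))
for b in blobs(im,(0,180,100),(6,255,255)): print("red",np.round(b,1),plane(m,b[0],b[1],.062,True))
# seat disc: dark pixels inside plate
g=cv2.inRange(hsv,np.array((0,0,0)),np.array((179,80,125)));g[:,:185]=0;g[:,245:]=0;g[:195]=0;g[265:]=0
g=cv2.morphologyEx(g,cv2.MORPH_OPEN,np.ones((3,3)))
c=max(cv2.findContours(g,cv2.RETR_EXTERNAL,cv2.CHAIN_APPROX_NONE)[0],key=cv2.contourArea)
P=np.array([plane(m,*p[0],.025,True)[:2] for p in c],np.float32)
print("seat",cv2.fitEllipse(P),cv2.minEnclosingCircle(P))
for s in((.0),): 
  pt=plane(m,201,249,.086,True);print("stemtop guess",pt)
a=cv2.resize(im[190:290,170:350],None,fx=4.4,fy=4.4,interpolation=cv2.INTER_CUBIC);cv2.imwrite("pics/crop2.png",a[:,:,::-1])
t=bot.camera_model("top");print("top stem",plane(t,262.2,239.4,.086));
```

```text
plate ((0.5434151291847229, 0.10574088990688324), (0.1776774674654007, 0.08771257847547531), 59.725528717041016)
[[0.46075255 0.05112779]
 [0.5365029  0.00690812]
 [0.6260777  0.16035399]
 [0.55032736 0.20457366]]
red [301.7 264.2  16.2 722. ] [0.57042864 0.15098578 0.062     ]
red [477.6 174.4   7.2  17. ] [0.52766912 0.36607372 0.062     ]
red [ 93.  163.   13.7 256.5] [ 0.40252013 -0.03346664  0.062     ]
seat ((0.5152164697647095, 0.06253835558891296), (0.05364082381129265, 0.05935139209032059), 52.046234130859375) ((0.5140479803085327, 0.06046821549534798), 0.031061941757798195)
stemtop guess [0.51825989 0.06261612 0.086     ]
top stem [0.51759116 0.0586534  0.086     ]
```

View pics/crop2.png

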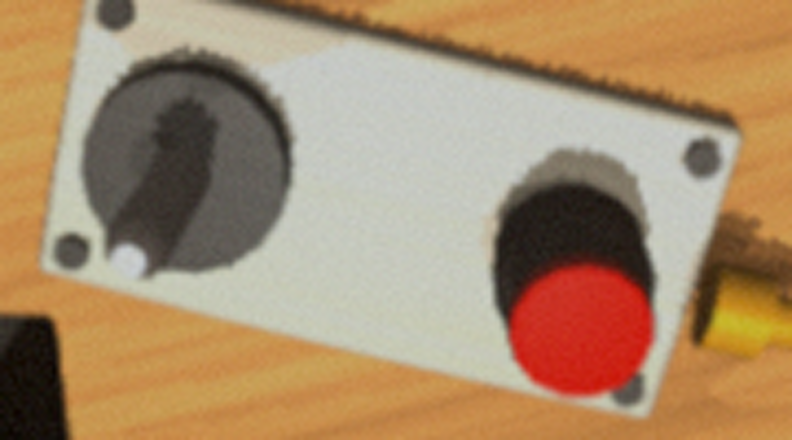

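Run:
```python
from h import *; import pickle
m=pickle.load(open("w1.pkl","rb"))
s=plane(m,199.1,249.3,.086,True);d=plane(m,212.5,228.6,.025,True);p=plane(m,302.3,264.8,.065,True)
print(s,d,p,np.hypot(*(p-s)[:2]),np.degrees(np.arctan2(*(p-s)[1::-1])))
t=bot.camera_model("top");print(plane(t,231.5,222,.063))
for n,b in(("top",(407.7,240.2)),):pass
```

```text
[0.51806762 0.06065725 0.086     ] [0.51736057 0.062566   0.025     ] [0.56990485 0.15151349 0.065     ] 0.10460379925064438 60.29345931853586
[0.570207   0.14924597 0.063     ]
```

```bash
python3 -m crank '[[[0,-1,0,0,0,0],[0,-1,0,0,0,0],[0,-1,0,0,0,0],[0,-1,0,0,0,0],[0,-1,0,0,0,0],[0,-1,0,0,0,0],[0,-1,0,0,0,0],[0,-1,0,0,0,0],[0,-1,0,0,0,0],[0,-1,0,0,0,0],[0,-1,0,0,0,0],[0,-1,0,0,0,0],[0,-1,0,0,0,0],[0,-1,0,0,0,0],[0,-1,0,0,0,0],[0,-1,0,0,0,0],[0,-1,0,0,0,0],[0,-1,0,0,0,0],[0,-1,0,0,0,0],[0,-1,0,0,0,0]]]'; python3 -m crank '[[[0,-1,-0.5,0,0,0],[0,-1,-0.5,0,0,0],[0,-1,-0.5,0,0,0],[0,-1,-0.5,0,0,0],[0,-1,-0.5,0,0,0],[0,-0.5,-0.5,0,0,0],[0,0,-0.5,0,0,0],[0,0,0,0,0,0],[0,0,0,0,0,0]]]'
cat > look.py <<'E'
from h import *; import sys,pickle
o=bot.get_obs(); print(o["ee_pos"],o["q"])
m=bot.camera_model("wrist");im=bot.camera("wrist");cv2.imwrite(f"pics/{sys.argv[1]}.png",im[:,:,::-1]);pickle.dump(m,open(sys.argv[1]+".pkl","wb"))
def ring(lo,hi,ztop,rout):
    hsv=cv2.cvtColor(im,cv2.COLOR_RGB2HSV);k=cv2.inRange(hsv,np.array(lo),np.array(hi))
    cs,h=cv2.findContours(k,cv2.RETR_CCOMP,cv2.CHAIN_APPROX_NONE)
    for c,hh in zip(cs,h[0]):
        if cv2.contourArea(c)<60: continue
        P=np.array([plane(m,*p[0],ztop,True)[:2] for p in c],np.float32)
        (x,y),ax,_=cv2.fitEllipse(P); print("hole" if hh[3]>=0 else "outer",np.round([x,y,*ax],4),np.round(cv2.moments(c)["m10"]/cv2.moments(c)["m00"]),np.round(cv2.moments(c)["m01"]/cv2.moments(c)["m00"]))
if sys.argv[2]=="blue": ring((100,120,50),(125,255,255),.018,.023)
else: ring((0,0,140),(179,60,255),.030,.018)
E
python3 look.py w2 blue
```

```text
time: 3.48
ee_pos: [0.4901, -0.2504, 0.2501]
tcp_rot: [180.0, -0.0, 164.4]
wrist_force: [0.7, 0.3, 0.1]
opening: 0.0853
grasp_force: 0.0
time: 4.23
ee_pos: [0.4901, -0.359, 0.1798]
tcp_rot: [180.0, -0.1, 164.4]
wrist_force: [0.1, -0.9, 0.1]
opening: 0.0854
grasp_force: 0.0
[ 0.49007792 -0.35904256  0.17983913] [-3.62336291e+01  1.21506525e+01  1.03135735e+01  8.82450909e+01
  1.42778106e-02 -2.06427157e+01]
outer [ 0.5206 -0.3722  0.0431  0.0447] 272.0 235.0
hole [ 0.5206 -0.3721  0.0216  0.0223] 272.0 235.0
outer [ 0.4359 -0.3594  0.0298  0.0299] 260.0 143.0
hole [ 0.4358 -0.3592  0.0165  0.0169] 260.0 143.0
outer [ 0.2404 -0.5862  0.0096  0.0933] 20.0 46.0
```

View pics/w2.png

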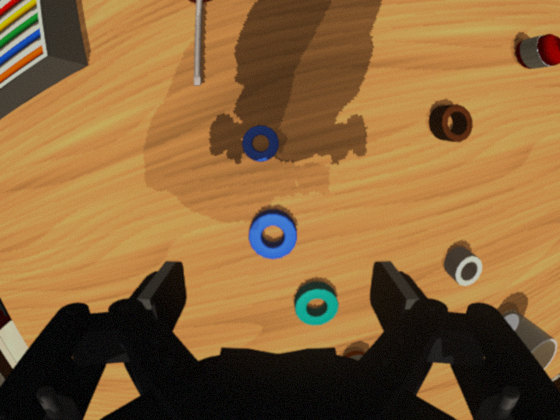

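The wrist view shows the large blue collar at (272,235), measured at (0.5206,-0.3722) with bore about 22 mm. The small blue ring is at (260,143), 30 mm outside. The turquoise one is at (317,306). I'll go down on the large one.

```bash
python3 -m crank '[[[0.8,-0.35,-0.5,0,0,0],[0.73,-0.31,-0.5,0,0,0],[0,0,-1,0,0,0],[0,0,-1,0,0,0],[0,0,-1,0,0,0],[0,0,-1,0,0,0],[0,0,-1,0,0,0],[0,0,-1,0,0,0],[0,0,-0.6,0,0,0],[0,0,-0.35,0,0,0],[0,0,0,0,0,0],[0,0,0,0,0,0],[0,0,0,0,0,0]]]'; python3 -m crank '[[[0,0,0,0,0,0],[0,0,0,0,0,0],[0,0,0,0,0,0],[0,0,0,0,0,0],[0,0,0,0,0,0],[0,0,0,0,0,0],[0,0,0,0,0,0],[0,0,0,0,0,0],[0,0,0,0,0,0],[0,0,0,0,0,0]]]' 0.3 30
```

```text
time: 5.37
ee_pos: [0.5215, -0.3739, 0.0229]
tcp_rot: [-180.0, 0.1, 164.4]
wrist_force: [-0.4, 0.0, 0.7]
opening: 0.0858
grasp_force: 0.0
time: 6.2
ee_pos: [0.521, -0.3738, 0.0221]
tcp_rot: [-180.0, 0.1, 164.4]
wrist_force: [-0.7, -0.1, 5.1]
opening: 0.0443
grasp_force: 31.0
```

```bash
python3 -m crank '[[[0,0,0.5,0,0,0],[0,0,1,0,0,0],[0,0,1,0,0,0],[0,0.5,1,0,0,0],[0,1,1,0,0,0],[0,1,1,0,0,0],[0,1,1,0,0,0],[0,1,0.5,0,0,0],[0,1,0,0,0,0],[0,1,0,0,0,0],[0,1,0,0,0,0],[0,1,0,0,0,0],[0,1,0,0,0,0],[0,1,0,0,0,0],[0,1,0,0,0,0],[0,1,0,0,0,0],[0,1,0,0,0,0],[0,1,0,0,0,0],[0,1,0,0,0,0],[0,1,0,0,0,0]]]'; python3 -m crank '[[[0,1,0,0,0,0],[0,1,0,0,0,0],[0,1,0,0,0,0],[0,1,0,0,0,0],[0,0.8,0,0,0,0],[0,0.4,0,0,0,0],[0,0,0,0,0,0],[0,0,0,0,0,0]]]'; python3 look.py w3 blue
```

```text
time: 7.87
ee_pos: [0.5205, -0.0426, 0.1618]
tcp_rot: [180.0, 0.0, 164.4]
wrist_force: [0.1, 0.4, -1.4]
opening: 0.044
grasp_force: 30.8
time: 8.53
ee_pos: [0.5207, 0.0603, 0.1614]
tcp_rot: [-180.0, 0.0, 164.4]
wrist_force: [-0.6, 0.1, -0.5]
opening: 0.0445
grasp_force: 30.8
[0.52073847 0.06033493 0.16144812] [ 6.61586102e+00  5.81057372e-01 -4.31718535e+00  8.51053769e+01
 -1.34052711e-02  2.22012212e+01]
outer [0.5873 0.042  0.0915 0.1007] 278.0 275.0
hole [0.5828 0.0433 0.0309 0.0406] 278.0 274.0
```

View pics/w3.png

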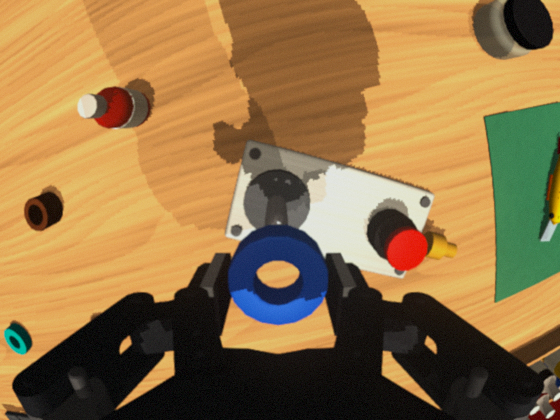

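The collar is held, ring centre at (278,275), with the stem just above it at (278,200–225). I'll measure the ring centre at its known top height.

Run:
```python
from h import *; import pickle
m=pickle.load(open("w3.pkl","rb")); im=cv2.imread("pics/w3.png")[:,:,::-1].copy()
k=cv2.inRange(cv2.cvtColor(im,cv2.COLOR_RGB2HSV),np.array((100,120,30)),np.array((125,255,255)))
cs,h=cv2.findContours(k,cv2.RETR_CCOMP,cv2.CHAIN_APPROX_NONE)
for c,hh in zip(cs,h[0]):
    if cv2.contourArea(c)<200: continue
    print(hh[3],c[:,0].min(0),c[:,0].max(0))
    for z in(.1573,.1393):
        P=np.array([plane(m,*p[0],z,True)[:2] for p in c],np.float32)
        print(z,np.round(cv2.fitEllipse(P)[0],4),np.round(cv2.fitEllipse(P)[1],4))
# predicted projections of ring top/bottom outlines for TCP-centred ring
for z,r in((.1573,.023),(.1573,.0108),(.1393,.023),(.1393,.0108)):
    q=np.array([proj(m,(.5207+r*np.cos(a),.0603+r*np.sin(a),z),True) for a in np.linspace(0,6.28,60)])
    print(z,r,q.min(0).round(),q.max(0).round())
```

```text
-1 [228 226] [328 324]
0.1573 [0.5189 0.0611] [0.0438 0.0481]
0.1393 [0.5278 0.0586] [0.05   0.0549]
1 [255 259] [300 290]
0.1573 [0.5168 0.0617] [0.0148 0.0194]
0.1393 [0.5253 0.0593] [0.0169 0.0221]
0.1573 0.023 [225. 233.] [329. 325.]
0.1573 0.0108 [253. 260.] [302. 304.]
0.1393 0.023 [230. 221.] [324. 306.]
0.1393 0.0108 [255. 245.] [299. 285.]
```

```bash
python3 -m crank '[[[-0.17,0.04,-0.4,0,0,0],[0,0,-0.6,0,0,0],[0,0,-0.6,0,0,0],[0,0,-0.5,0,0,0],[0,0,-0.4,0,0,0],[0,0,-0.4,0,0,0],[0,0,-0.4,0,0,0],[0,0,0,0,0,0],[0,0,0,0,0,0]]]'; python3 -c "
from workcell import bot; print(bot.get_obs()['torque'])"
```

```text
time: 9.33
ee_pos: [0.5172, 0.0613, 0.0949]
tcp_rot: [-180.0, -0.0, 164.4]
wrist_force: [0.0, -0.4, -0.6]
opening: 0.0443
grasp_force: 30.8
[ 0.00705942  0.03886787 -0.00519988]
```

```bash
python3 -m crank '[[[0,0,-0.3,0,0,0],[0,0,-0.4,0,0,0],[0,0,-0.4,0,0,0],[0,0,-0.4,0,0,0],[0,0,-0.4,0,0,0],[0,0,0,0,0,0]]]'; python3 -m crank '[[[0,0,-0.15,0,0,0],[0,0,-0.15,0,0,0],[0,0,-0.1,0,0,0],[0,0,0,0,0,0]]]'
```

```text
time: 9.83
ee_pos: [0.5164, 0.0611, 0.0551]
tcp_rot: [-179.9, -0.1, 164.4]
wrist_force: [-1.1, -0.4, -1.2]
opening: 0.0441
grasp_force: 30.8
time: 10.17
ee_pos: [0.5173, 0.0612, 0.049]
tcp_rot: [-180.0, -0.0, 164.4]
wrist_force: [0.6, 0.3, -0.7]
opening: 0.0441
grasp_force: 30.8
```

```bash
python3 -m crank '[[[0,0,-0.1,0,0,0],[0,0,0,0,0,0]]]';python3 -m crank '[[[0,0,-0.1,0,0,0],[0,0,0,0,0,0]]]'; python3 -m crank '[[[0,0,-0.05,0,0,0],[0,0,0,0,0,0]]]'
```

```text
time: 10.33
ee_pos: [0.5174, 0.0613, 0.0472]
tcp_rot: [180.0, 0.0, 164.4]
wrist_force: [-0.3, -0.0, -0.6]
opening: 0.0443
grasp_force: 30.9
time: 10.5
ee_pos: [0.5175, 0.0613, 0.047]
tcp_rot: [180.0, 0.1, 164.4]
wrist_force: [-6.5, -0.9, 13.4]
opening: 0.0441
grasp_force: 32.0
time: 10.67
ee_pos: [0.5175, 0.0613, 0.047]
tcp_rot: [180.0, 0.1, 164.4]
wrist_force: [-10.2, -1.5, 21.8]
opening: 0.0442
grasp_force: 32.7
```

Contact came at TCP z 0.047, the height predicted for home. I'll release, lift and look.

```bash
python3 -m crank '[[[0,0,0.1,0,0,0],[0,0,0,0,0,0],[0,0,0,0,0,0],[0,0,0,0,0,0],[0,0,0,0,0,0],[0,0,0,0,0,0]]]' 0.75; python3 -m crank '[[[0,0,0.3,0,0,0],[0,0,0.6,0,0,0],[0,0,1,0,0,0],[0,0,1,0,0,0],[0,0,1,0,0,0],[0,0,1,0,0,0],[-0.5,0,1,0,0,0],[-1,0,1,0,0,0],[-1,0,0,0,0,0],[0,0,0,0,0,0],[0,0,0,0,0,0]]]' 1; python3 look.py w4 blue; python3 -c "
import cv2;a=cv2.imread('pics/w4.png');cv2.imwrite('pics/crop4.png',cv2.resize(a[130:330,160:440],None,fx=2.5,fy=2.5))"
```

```text
time: 11.17
ee_pos: [0.5173, 0.0612, 0.046]
tcp_rot: [-180.0, -0.0, 164.4]
wrist_force: [-0.5, 0.3, -0.3]
opening: 0.0641
grasp_force: 0.0
time: 12.08
ee_pos: [0.4674, 0.0613, 0.1858]
tcp_rot: [179.9, 0.1, 164.4]
wrist_force: [0.1, 1.2, -0.2]
opening: 0.0857
grasp_force: 0.0
[0.46739274 0.06132957 0.18578899] [ 7.47552584e+00 -6.74423838e+00 -8.64253568e+00  8.79587509e+01
 -1.61036800e-04  2.30916953e+01]
outer [0.5256 0.0603 0.0461 0.0481] 292.0 252.0
```

View pics/crop4.png

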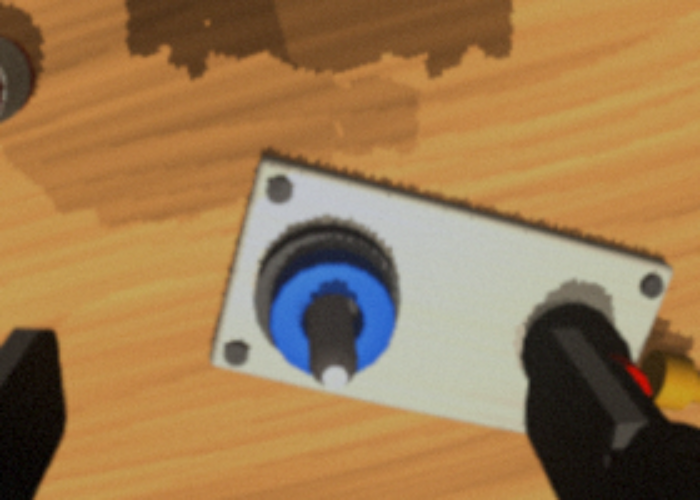

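The collar is on the stem, flat, at crop (333,318), with the stem tip at (333,377). I'll check its height by size and go on to the filter at (0.615,-0.183).

```bash
python3 - <<'E'
from h import *; import pickle
m=pickle.load(open("w4.pkl","rb")); im=cv2.imread("pics/w4.png")[:,:,::-1].copy()
k=cv2.inRange(cv2.cvtColor(im,cv2.COLOR_RGB2HSV),np.array((100,120,110)),np.array((125,255,255)))
c=max(cv2.findContours(k,cv2.RETR_EXTERNAL,cv2.CHAIN_APPROX_NONE)[0],key=cv2.contourArea)
P=np.array([plane(m,*p[0],.043,True)[:2] for p in c],np.float32);print(cv2.fitEllipse(P))
print("stem",plane(m,160+333/2.5,130+376/2.5,.086,True))
E
python3 -m crank '[[[1,-1,0,0,0,0],[1,-1,0,0,0,0],[1,-1,0,0,0,0],[1,-1,0,0,0,0],[1,-1,0,0,0,0],[0.5,-1,0,0,0,0],[0.5,-1,0,0,0,0],[0,-1,0,0,0,0],[0,-1,0,0,0,0],[0,-1,0,0,0,0],[0,-1,0,0,0,0],[0,-0.5,0,0,0,0],[0,0,0,0,0,0],[0,0,0,0,0,0]]]'; python3 look.py w5 white
```

```text
((0.5170571804046631, 0.06156123802065849), (0.04019464552402496, 0.042091257870197296), 168.08505249023438)
stem [0.51733404 0.06012675 0.086     ]
time: 13.3
ee_pos: [0.5875, -0.1688, 0.1837]
tcp_rot: [180.0, -0.1, 164.3]
wrist_force: [0.6, 0.0, 0.1]
opening: 0.0853
grasp_force: 0.0
[ 0.58752508 -0.16878578  0.18371455] [-1.60350390e+01  1.26755544e+01  1.13570709e+01  8.87355220e+01
  1.51610042e-02 -3.50247330e-01]
outer [ 0.7294 -0.1126  0.0206  0.0382] 366.0 317.0
outer [0.7879 0.1016 0.0187 0.0192] 527.0 297.0
outer [ 0.6137 -0.1822  0.0333  0.0338] 271.0 234.0
hole [ 0.6138 -0.1823  0.0226  0.0231] 271.0 234.0
outer [0.5417 0.0835 0.0902 0.1796] 498.0 99.0
hole [0.5331 0.0089 0.0105 0.0119] 447.0 98.0
hole [0.4761 0.0423 0.011  0.0127] 460.0 36.0
outer [ 0.3419 -0.3762  0.0039  0.079 ] 26.0 41.0
```

View pics/w5.png

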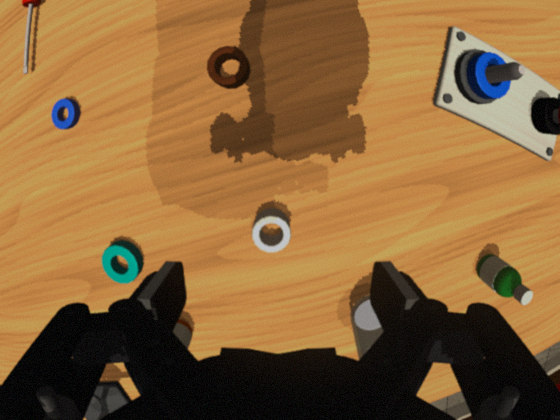

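The view shows the white filter at (271,234), measured at (0.6138,-0.1822) with 22.8 mm bore. The old filter is well away at (228,67), and the bowl at (370,315) is clear. The measured collar position matches the seat.

```bash
python3 -m crank '[[[0.7,-0.35,-0.5,0,0,0],[0.6,-0.3,-0.5,0,0,0],[0,0,-1,0,0,0],[0,0,-1,0,0,0],[0,0,-1,0,0,0],[0,0,-1,0,0,0],[0,0,-1,0,0,0],[0,0,-1,0,0,0],[0,0,-0.6,0,0,0],[0,0,-0.35,0,0,0],[0,0,0,0,0,0],[0,0,0,0,0,0],[0,0,0,0,0,0]]]'; python3 -m crank '[[[0,0,0,0,0,0],[0,0,0,0,0,0],[0,0,0,0,0,0],[0,0,0,0,0,0],[0,0,0,0,0,0],[0,0,0,0,0,0],[0,0,0,0,0,0],[0,0,0,0,0,0],[0,0,0,0,0,0],[0,0,0,0,0,0],[0,0,0,0,0,0]]]' 0.2 25
```

```text
time: 14.43
ee_pos: [0.6141, -0.1818, 0.0267]
tcp_rot: [-180.0, 0.1, 164.4]
wrist_force: [0.2, 0.7, -0.4]
opening: 0.0853
grasp_force: 0.0
time: 15.35
ee_pos: [0.6136, -0.1818, 0.0258]
tcp_rot: [-180.0, 0.0, 164.4]
wrist_force: [-0.3, 0.7, 5.4]
opening: 0.0356
grasp_force: 25.3
```

```bash
python3 -m crank '[[[0,0,0.5,0,0,0],[0,0,1,0,0,0],[0,0,1,0,0,0],[0,0,1,0,0,0],[0,0,1,0,0,0],[-0.5,1,1,0,0,0],[-0.5,1,1,0,0,0],[-0.5,1,1,0,0,0],[-0.5,1,0.2,0,0,0],[-0.5,1,0,0,0,0],[-0.5,1,0,0,0,0],[-0.5,1,0,0,0,0],[-0.5,1,0,0,0,0],[-0.4,1,0,0,0,0],[-0.4,1,0,0,0,0],[-0.3,1,0,0,0,0],[-0.2,1,0,0,0,0],[0,0.15,0,0,0,0],[0,0,0,0,0,0],[0,0,0,0,0,0]]]'; python3 look.py w6 white
python3 - <<'E'
from h import *; import pickle
m=pickle.load(open("w6.pkl","rb"));T=bot.get_obs()["ee_pos"]
for z,r in((.0042,.018),(.0042,.0108),(-.0258,.018),(-.0258,.0108)):
    q=np.array([proj(m,(T[0]+r*np.cos(a),T[1]+r*np.sin(a),T[2]+z),True) for a in np.linspace(0,6.28,60)])
    print(z,r,q.min(0).round(),q.max(0).round())
a=cv2.imread('pics/w6.png');cv2.imwrite('pics/crop6.png',cv2.resize(a[190:340,180:380],None,fx=4,fy=4))
E
```

```text
time: 17.02
ee_pos: [0.5075, 0.061, 0.1795]
tcp_rot: [-180.0, 0.0, 164.4]
wrist_force: [0.0, 0.3, -0.4]
opening: 0.0351
grasp_force: 25.1
[0.5074574  0.06098348 0.1794568 ] [ 6.86067765e+00 -1.20951408e+00 -4.11565875e+00  8.70920134e+01
 -1.54554581e-02  2.24625714e+01]
outer [0.6152 0.027  0.0229 0.0604] 272.0 316.0
outer [0.6244 0.3421 0.0157 0.0275] 539.0 237.0
outer [0.5481 0.1289 0.0846 0.138 ] 352.0 218.0
hole [0.5475 0.1853 0.0102 0.0115] 418.0 210.0
outer [0.505  0.0377 0.0241 0.0788] 248.0 208.0
hole [0.5281 0.0224 0.0094 0.0113] 242.0 237.0
outer [ 0.3906 -0.0716  0.0195  0.0196] 103.0 123.0
0.0042 0.018 [233. 253.] [319. 327.]
0.0042 0.0108 [251. 269.] [302. 314.]
-0.0258 0.018 [241. 229.] [312. 294.]
-0.0258 0.0108 [255. 243.] [298. 282.]
```

View pics/crop6.png

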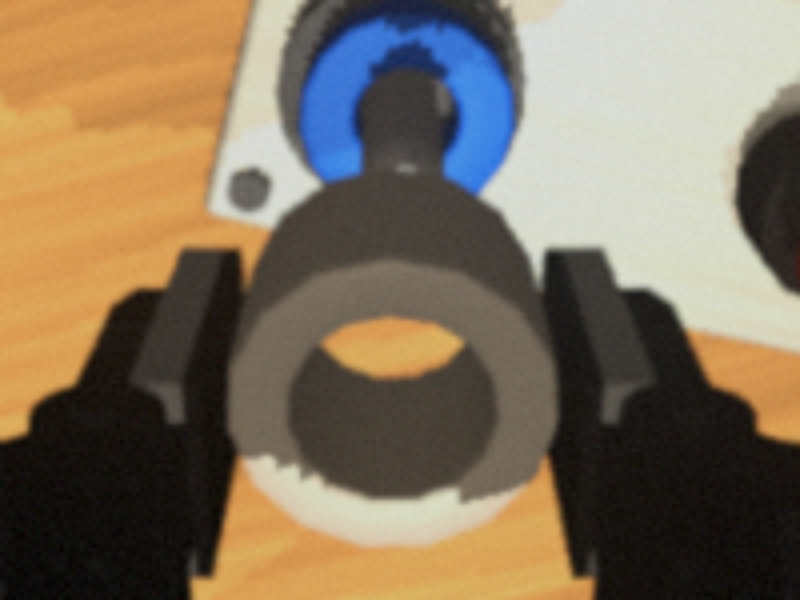

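The filter is held squarely: top centre at crop (393,402), bottom within 2 mm of plumb. The collar and stem lie just ahead, at crop (408,105). I'll align and lower it.

```bash
python3 -m crank '[[[0.25,-0.04,-0.3,0,0,0],[0.2,0,-0.6,0,0,0],[0,0,-0.6,0,0,0],[0,0,-0.6,0,0,0],[0,0,-0.6,0,0,0],[0,0,-0.5,0,0,0],[0,0,-0.4,0,0,0],[0,0,-0.3,0,0,0],[0,0,0,0,0,0],[0,0,0,0,0,0]]]'; python3 -m crank '[[[0,0,-0.3,0,0,0],[0,0,-0.3,0,0,0],[0,0,-0.3,0,0,0],[0,0,-0.3,0,0,0],[0,0,0,0,0,0],[0,0,0,0,0,0]]]'
```

```text
time: 17.9
ee_pos: [0.5163, 0.0605, 0.1013]
tcp_rot: [-180.0, -0.0, 164.4]
wrist_force: [0.0, 0.6, -0.2]
opening: 0.0354
grasp_force: 25.1
time: 18.4
ee_pos: [0.5161, 0.0604, 0.0768]
tcp_rot: [-180.0, -0.0, 164.4]
wrist_force: [0.5, -0.3, -0.1]
opening: 0.0351
grasp_force: 25.1
```

```bash
python3 -m crank '[[[0,0,-0.15,0,0,0],[0,0,-0.1,0,0,0],[0,0,0,0,0,0]]]';python3 -m crank '[[[0,0,-0.1,0,0,0],[0,0,0,0,0,0]]]'; python3 -m crank '[[[0,0,-0.05,0,0,0],[0,0,0,0,0,0]]]'
```

```text
time: 18.65
ee_pos: [0.5163, 0.0604, 0.0719]
tcp_rot: [-180.0, -0.0, 164.4]
wrist_force: [-0.3, -0.2, 0.1]
opening: 0.0352
grasp_force: 25.1
time: 18.82
ee_pos: [0.5163, 0.0605, 0.07]
tcp_rot: [-180.0, -0.0, 164.4]
wrist_force: [0.2, 0.2, 0.7]
opening: 0.0358
grasp_force: 25.1
time: 18.98
ee_pos: [0.5163, 0.0605, 0.0692]
tcp_rot: [-180.0, -0.0, 164.4]
wrist_force: [0.1, -0.3, -0.9]
opening: 0.0356
grasp_force: 25.1
```

```bash
python3 -m crank '[[[0,0,-0.05,0,0,0],[0,0,0,0,0,0]]]';python3 -m crank '[[[0,0,-0.05,0,0,0],[0,0,0,0,0,0]]]'
```

```text
time: 19.15
ee_pos: [0.5165, 0.0605, 0.0688]
tcp_rot: [180.0, 0.0, 164.4]
wrist_force: [-1.6, -0.1, 3.8]
opening: 0.0353
grasp_force: 25.4
time: 19.32
ee_pos: [0.5165, 0.0605, 0.0687]
tcp_rot: [180.0, 0.1, 164.4]
wrist_force: [-4.7, -0.1, 11.0]
opening: 0.0354
grasp_force: 26.0
```

Contact came at 0.0688, the height predicted for home. I'll release, lift, shut the fingers and go over the plunger.

```bash
python3 -m crank '[[[0,0,0.05,0,0,0],[0,0,0,0,0,0],[0,0,0,0,0,0],[0,0,0,0,0,0],[0,0,0,0,0,0],[0,0,0,0,0,0]]]' 0.65; python3 -m crank '[[[0,0,0.3,0,0,0],[0,0,0.6,0,0,0],[0,0,1,0,0,0],[0,0,1,0,0,0],[0,0,1,0,0,0],[-0.7,0,0.5,0,0,0],[-1,0,0,0,0,0],[-0.8,0,0,0,0,0],[0,0,0,0,0,0],[0,0,0,0,0,0]]]' 1
python3 look.py w7 white
python3 - <<'E'
from h import *; import pickle
m=pickle.load(open("w7.pkl","rb")); im=cv2.imread("pics/w7.png")[:,:,::-1].copy()
print("expected filter top px",proj(m,(.5177,.0606,.073),True),"collar",proj(m,(.5177,.0606,.043),True),"purge",proj(m,(.57,.151,.065),True))
hsv=cv2.cvtColor(im,cv2.COLOR_RGB2HSV)
u,v=map(int,proj(m,(.5177,.0606,.073),True))
k=cv2.inRange(hsv,np.array((0,0,90)),np.array((179,70,255)))
M=np.zeros_like(k);cv2.circle(M,(u,v),45,255,-1);k&=M
cs,h=cv2.findContours(k,cv2.RETR_CCOMP,cv2.CHAIN_APPROX_NONE)
for c,hh in zip(cs,h[0]):
    if cv2.contourArea(c)>100:
        P=np.array([plane(m,*p[0],.073,True)[:2] for p in c],np.float32);print(hh[3],cv2.contourArea(c),np.round(cv2.fitEllipse(P)[0],4),np.round(cv2.fitEllipse(P)[1],4))
for b in blobs(im,(0,180,100),(6,255,255)): print("red",np.round(b,1),plane(m,b[0],b[1],.063,True))
for b in blobs(im,(100,120,50),(125,255,255)): print("blue",np.round(b,1),plane(m,b[0],b[1],.043,True))
E
```

```text
time: 19.82
ee_pos: [0.5163, 0.0604, 0.0681]
tcp_rot: [-180.0, -0.0, 164.4]
wrist_force: [-0.2, 0.1, 0.1]
opening: 0.0555
grasp_force: 0.0
time: 20.65
ee_pos: [0.4665, 0.0605, 0.1577]
tcp_rot: [180.0, 0.1, 164.4]
wrist_force: [0.8, 0.1, 0.5]
opening: 0.0855
grasp_force: 0.0
[0.46645928 0.06053317 0.15768631] [ 7.39468807e+00 -6.89891582e+00 -1.18789856e+01  8.49002691e+01
 -1.14094933e-03  2.30134204e+01]
outer [0.6211 0.3408 0.0141 0.0258] 547.0 272.0
outer [0.5262 0.0926 0.0922 0.1815] 323.0 260.0
hole [0.5252 0.0225 0.0104 0.012 ] 253.0 284.0
hole [0.5398 0.057  0.025  0.0281] 296.0 289.0
hole [0.5446 0.1849 0.0104 0.0126] 432.0 255.0
hole [0.5086 0.0624 0.0549 0.0569] 292.0 253.0
hole [0.4685 0.0556 0.0099 0.0115] 272.0 214.0
outer [ 0.4005 -0.0749  0.0192  0.02  ] 105.0 180.0
expected filter top px (np.float64(296.28624377370903), np.float64(290.9601002386079)) collar (np.float64(294.3012086273514), np.float64(272.99854037316084)) purge (np.float64(415.3962051862951), np.float64(308.510862828792))
-1 2799.0 [0.514  0.0647] [0.0433 0.0644]
2 491.5 [0.5158 0.0608] [0.019  0.0222]
red [427.3 294.9   5.   27.5] [0.56178907 0.16348509 0.063     ]
red [131.1 178.8  16.9 374.5] [ 0.40649536 -0.0328402   0.063     ]
blue [294.7 264.1  27.9 524. ] [0.51009914 0.06290338 0.043     ]
```

The filter bore measures 22 mm at z 0.073, centred within 2 mm of the stem, so it is home. Next is the plunger.

```bash
python3 -m crank '[[[0.87,0.75,0,0,0,0],[0.86,0.75,0,0,0,0],[0.86,0.75,0,0,0,0],[0.86,0.76,0,0,0,0],[0.86,0.76,0,0,0,0],[0.86,0.76,0,0,0,0],[0,0,0,0,0,0],[0,0,0,0,0,0],[0,0,0,0,0,0],[0,0,0,0,0,0],[0,0,0,0,0,0],[0,0,0,0,0,0]]]' 0 30;  python3 -m crank '[[[0,0,-0.6,0,0,0],[0,0,-0.8,0,0,0],[0,0,-0.8,0,0,0],[0,0,-0.7,0,0,0],[0,0,-0.5,0,0,0],[0,0,0,0,0,0],[0,0,0,0,0,0]]]'
```

```text
time: 21.7
ee_pos: [0.5696, 0.1506, 0.1567]
tcp_rot: [180.0, 0.0, 164.3]
wrist_force: [-0.6, -0.1, -0.9]
opening: -0.0002
grasp_force: 0.0
time: 22.28
ee_pos: [0.5694, 0.1509, 0.0878]
tcp_rot: [-180.0, -0.0, 164.4]
wrist_force: [-0.1, 0.1, -0.6]
opening: 0.0003
grasp_force: 0.0
```

```bash
python3 -m crank '[[[0,0,-0.2,0,0,0],[0,0,-0.2,0,0,0],[0,0,0,0,0,0]]]'; python3 -m crank '[[[0,0,-0.2,0,0,0],[0,0,0,0,0,0]]]'
```

```text
time: 22.53
ee_pos: [0.5704, 0.1512, 0.0806]
tcp_rot: [180.0, 0.1, 164.4]
wrist_force: [1.7, 0.8, 3.5]
opening: -0.0001
grasp_force: 1.7
time: 22.7
ee_pos: [0.5704, 0.1512, 0.0766]
tcp_rot: [180.0, 0.1, 164.4]
wrist_force: [2.3, 0.7, 5.6]
opening: 0.0002
grasp_force: 2.7
```

Force is rising as expected for the spring: 3.5 N, then 5.6 N. The stop should come at TCP 0.072.

```bash
python3 -m crank '[[[0,0,-0.15,0,0,0],[0,0,-0.1,0,0,0],[0,0,0,0,0,0],[0,0,0,0,0,0],[0,0,0,0,0,0]]]'
```

```text
time: 23.12
ee_pos: [0.5704, 0.1512, 0.0723]
tcp_rot: [179.9, 0.1, 164.4]
wrist_force: [1.3, -1.0, 6.8]
opening: 0.0001
grasp_force: 3.6
```

```bash
python3 -m crank '[[[0,0,-0.06,0,0,0],[0,0,-0.05,0,0,0],[0,0,0,0,0,0],[0,0,0,0,0,0],[0,0,0,0,0,0]]]'
```

```text
time: 23.53
ee_pos: [0.5705, 0.1513, 0.0719]
tcp_rot: [179.9, 0.2, 164.4]
wrist_force: [-4.8, -1.5, 19.7]
opening: -0.0001
grasp_force: 9.7
```

The stop is reached: force jumped to 19.7 N at z 0.0719 and was held. I'll back off slowly, then straight up, and check.

```bash
python3 -m crank '[[[0,0,0.2,0,0,0],[0,0,0.3,0,0,0],[0,0,0.4,0,0,0],[0,0,0.6,0,0,0],[0,0,1,0,0,0],[0,0,1,0,0,0],[0,0,1,0,0,0],[-0.8,-0.4,0.3,0,0,0],[-1,-0.8,0,0,0,0],[-1,-0.8,0,0,0,0],[-1,-0.8,0,0,0,0],[-1,-0.8,0,0,0,0],[-0.5,-0.5,0,0,0,0],[0,0,0,0,0,0],[0,0,0,0,0,0],[0,0,0,0,0,0]]]'
python3 look.py w8 white >/dev/null
python3 - <<'E'
from h import *; import pickle
m=pickle.load(open("w8.pkl","rb")); im=cv2.imread("pics/w8.png")[:,:,::-1].copy()
hsv=cv2.cvtColor(im,cv2.COLOR_RGB2HSV)
u,v=map(int,proj(m,(.5177,.0606,.073),True));print(u,v)
for b in blobs(im,(0,180,100),(6,255,255),100): print("red",np.round(b,1),[np.round(plane(m,b[0],b[1],z,True),4) for z in(.065,.053)])
for b in blobs(im,(100,120,50),(125,255,255)): print("blue",np.round(b,1),plane(m,b[0],b[1],.043,True))
k=cv2.inRange(hsv,np.array((0,0,90)),np.array((179,70,255)))
cs,h=cv2.findContours(k,cv2.RETR_CCOMP,cv2.CHAIN_APPROX_NONE)
for c,hh in zip(cs,h[0]):
    if cv2.contourArea(c)>150 and hh[3]>=0:
        P=np.array([plane(m,*p[0],.073,True)[:2] for p in c],np.float32);print(cv2.contourArea(c),np.round(cv2.fitEllipse(P)[0],4),np.round(cv2.fitEllipse(P)[1],4))
E
```

```text
time: 24.87
ee_pos: [0.4642, 0.0694, 0.1654]
tcp_rot: [180.0, 0.0, 164.4]
wrist_force: [-0.3, 0.2, -0.3]
opening: 0.0001
grasp_force: 0.0
285 291
red [406.5 302.4  16.6 488.5] [array([0.564 , 0.1548, 0.065 ]), array([0.5728, 0.1584, 0.053 ])]
red [127.8 181.1  18.2 439.5] [array([ 0.4049, -0.0303,  0.065 ]), array([ 0.4052, -0.0366,  0.053 ])]
blue [508.  412.4   9.2  89.5] [0.8593211  0.31987366 0.043     ]
blue [544.1 405.9   4.   16.5] [0.90715193 0.40794695 0.043     ]
blue [294.3 257.1  24.5 291. ] [0.50485261 0.07248912 0.043     ]
```

Run:
```python
from h import *
for n in("scene","top"):
    im=bot.camera(n);m=bot.camera_model(n);a=cv2.imread(f"pics/{n}0.png")[:,:,::-1].copy()
    for t,i in(("before",a),("now",im)):
        for b in blobs(i,(0,180,120),(6,255,255)):
            X=plane(m,b[0],b[1],.06)
            if abs(X[1]-.15)<.03: print(n,t,"red",np.round(b,2))
    print(n,"expected filter top",np.round(proj(m,(.5177,.0606,.073)),1),"if 10mm high",np.round(proj(m,(.5177,.0606,.083)),1))
    u,v=map(int,proj(m,(.5177,.0606,.05)));cr=im[v-22:v+22,u-22:u+22].copy()
    for b in blobs(cr,(100,120,50),(125,255,255),5): print("blue",np.round(np.array(b)+[u-22,v-22,0,0],1))
    cr=cv2.cvtColor(cr,cv2.COLOR_RGB2HSV);print(cr[::4,::4,2])
```

```text
scene before red [311.81 179.95   6.7  100.5 ]
scene now red [311.83 179.97   6.7  102.  ]
scene expected filter top [271.9 189.4] if 10mm high [271.9 186.7]
blue [272.6 200.6   9.3  84.5]
[[112 113 110 114 115 172 178 173 177 174 177]
 [113 110 113 113 171 176 170 176 177 177 176]
 [112 114 113 166 175 172 175 178 177 175 176]
 [102 117 155 151 149 173 180 176 178 158 161]
 [163 152 148 151 175  65  95 180 178 178 178]
 [148 162 150 169  71 174 160 154 177 178 176]
 [160 167  56 167  65  84  89  86 138 178 180]
 [156 100 177  77 145  89  90 153  57 180 176]
 [160 175 176  59  55  55  88  67  78 180 177]
 [167 174 122 147  64  75  66  75  91 178 181]
 [174 175 114 179 175 100  71 152 177 177 182]]
top before red [231.29 221.97   5.18  72.  ]
top expected filter top [261.7 239.8] if 10mm high [261.6 239.5]
[[126 123 128 133 138 156 160 134 162 161 162]
 [151 156 159 160 125 162 161  68 151 163 162]
 [160 161 162 162 127 164 166  80  60 164 161]
 [165 167 165 164 146 163 165 115  50 161 162]
 [167 165 165 164 149 166 163 127  55 142 154]
 [164 165 165 166 161 164 166 156  62 127 137]
 [166 165 164 165 166 161 165 162  64 117 164]
 [166 165 165 166 165 145 164 165  62  89 162]
 [164 165 162 162 161 140 165 164  71  80 163]
 [161 162 160 160 157 120 165 165  76 125 162]
 [152 148 145 142 141 124 165 163 110  69 151]]
```

The plunger is back at its starting pixel (311.8,180.0) in the scene view, and the robot touches nothing. Handing in.

```bash
python3 -c "
from workcell import bot; print(bot.job_done())"
```

```text
the job is handed in; nothing more can be done
None
```

The job is handed in at about 25 s, with no verdict returned: the collar and then the filter were lowered onto the stem to their expected home heights, the purge plunger was pressed to its stop and came back up, and the robot never went near the other objects.

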